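# Crack a hinged wax mould open with a wedge

### The job

Push the closed aluminium wax mould back across the bench until its rear edge sits square against the wooden bench stop. Then slide the hardwood wedge, thin end first and flat on the bench, into the slot in the mould's front edge until the cover just lifts off the base, about 5 mm open at the front and never more than 1 cm, so that air gets in without tearing the wax. Finish while still holding the wedge there, with only the wedge carrying the cover, and leave the other things on the bench where they are.

Things in the scene. Friction and masses are not known exactly. Their poses are not given: they have to be found in the camera images.
- mould: hinged aluminium mould, loose, about 1.2 kg, 120 mm deep (x) x 120 mm wide (y); origin at the centre of its underside, +x to the hinged rear edge, front edge at x = -60 mm. Base plate 12 mm thick; on it the 25 mm thick cover, flush with front and sides, top 37 mm above the bench (brass filling bush to 42 mm). About 7 N on its front slides it; a wedge also pushes it away unless the stop backs it
- mould_cover (a joint): angle of the mould's cover about its rear hinge (rad): 0 shut, growing as its front edge lifts. The axis lies 111 mm behind the front edge: 0.009 rad opens the front by 1 mm (5 mm = 0.045). The cover (0.8 kg) falls shut by its weight; its front edge bears with about 4 N on what lifts it
- cover_lip (a point): middle of the cover's lower front edge, the edge that the wedge lifts; 12 mm above the bench when the cover is shut
- slot_mouth (a point): middle of the slot's mouth in the mould's front edge, at bench height; axes as the mould's. The slot is cut right through the base plate to the bench: 34 mm wide, 75 mm deep towards +x, mouth flared to 50 mm over the first 10 mm; the cover is its roof, 12 mm above the bench
- mould_rear_left (a point): point on the upright rear face of the mould's base, 55 mm left (+y) of its middle, 6 mm above the bench
- mould_rear_right (a point): point on the same rear face, 55 mm right (-y) of its middle, 6 mm above the bench
- bench_stop: beech batten screwed to the bench, 30 mm (x) x 190 mm long (y) x 18 mm high; origin at the centre of its underside; the mould goes against its -x face
- stop_face (a point): middle of the stop's near face, 6 mm above the bench; +x points into the stop, y along it
- wedge: hardwood wedge flat on the bench, 125 mm long (x) x 26 mm wide (y), 60 g; origin at the centre of its underside, +x to the thin tip. 3 mm high at the tip (x = 62.5 mm), rising 3 mm in 10 mm to 25.5 mm at x = -12.5 mm, then a level heel to x = -62.5 mm: grip it across its width there. Meets the shut cover with its tip 30 mm past the mould's front edge, opens it 5 mm at about 47 mm; push about 7 N
- wedge_tip (a point): middle of the wedge's thin front edge, on its underside
- the_sanding_pad: orange hand pad, a 55 x 90 x 21 mm block; bystander
- tape_1: roll of cream masking tape lying flat, 100 mm across, 25 mm high; bystander
- glass_cutter: glass cutter with a pale wooden handle, 13 x 122 x 13 mm, lying flat; bystander
- slump_dark: dark brown glass drop, 47 x 106 x 40 mm; bystander
There are look-alikes about, which are no part of the job. Of the things that look like the bench_stop, the larger one is meant.

How it is judged:
On the way:
1. the mould sits square against the bench stop with its cover still shut (x of mould_rear_left in the frame of stop_face between -0.005 and 0.003 m and x of mould_rear_right in the frame of stop_face between -0.005 and 0.003 m and y of mould in the frame of stop_face between -0.07 and 0.07 m and height (world z) of mould below 0.004 m and value of joint mould_cover below 0.009 rad), for 0.2 s.
At the end, for the whole second after the job is handed in: Mould flat on the bench, rear face within 6 mm of the stop at both ends; cover open 2 to 8 mm at the front (0.018 to 0.072 rad); wedge flat in the slot, tip 30 mm or more in, at rest, bearing on the mould; gripper holds or presses the wedge (over 1 N), robot off the mould (x of mould_rear_left in the frame of stop_face between -0.006 and 0.003 m and x of mould_rear_right in the frame of stop_face between -0.006 and 0.003 m and y of mould in the frame of stop_face between -0.07 and 0.07 m and height (world z) of mould below 0.004 m and value of joint mould_cover between 0.018 and 0.072 rad and angle between wedge's own z axis and vertical below 0.07 rad and height (world z) of wedge below 0.005 m and x of wedge_tip in the frame of slot_mouth above 0.03 m and y of wedge_tip in the frame of slot_mouth between -0.012 and 0.012 m and contact force between wedge and mould above 1 N and contact force between the fingers and wedge above 1 N and contact force between each of the arm, the fingers and mould below 0.5 N and linear speed of wedge below 0.02 m/s); the arm keeps its last pose, push and grip.
It fails at once if the cover's front opened by more than 1 cm (value of joint mould_cover above 0.09 rad).
It fails at once if the sanding pad moved by more than 3 cm (distance of the_sanding_pad from where it was at the start of the episode above 0.03 m).
It fails at once if tape 1 moved by more than 3 cm (distance of tape_1 from where it was at the start of the episode above 0.03 m).
It fails at once if glass cutter moved by more than 3 cm (distance of glass_cutter from where it was at the start of the episode above 0.03 m).
It fails at once if slump dark moved by more than 3 cm (distance of slump_dark from where it was at the start of the episode above 0.03 m).
It also fails if it takes over 58 s, if anything falls off the work surface, if the arm or the gripper's body presses on something with over 40 N, if the wrist force passes 120 N, or if a joint passes its speed limit or range.

### The arm

A 6-joint arm with a two-finger parallel gripper is mounted at the origin on a cart in front of the work surface, level with it; the furniture and walls round the work are solid. World frame = base frame: x ahead of the robot, y to its left, z up, the work surface at z = 0. Lengths are in m, angles in rad, forces in N, time in s.
With the tool pointing down it reaches from about 0.4 to 0.825 m from the base axis. Payload 7 kg.
Tool frame: the origin (TCP) lies midway between the tips of the shut fingers; the grasp point (between the pads) lies arm.hold_point_z behind it (arm.hold_point_z is the distance from the TCP to the grasp point, in m); z points along the fingers, y is the line along which they close (so a half turn about z gives the same grasp; the last joint's range is limited). The gripper opens to 88 mm and grips with 3 to 60 N. Pads are 19 mm wide; open, the fingers measure 130 mm over their backs; the gripper's body (78 mm by 193 mm) begins 47 mm behind the grasp point.
Start: joints at [-0.887, 0.359, 0.012, 0, -1.224, -0.288], TCP at [0.26, -0.623, 0.227] pointing down, gripper open.
Joint ranges: [-3.07, 3.07], [-1.43, 2.12], [-1.02, 1.25], [-3.03, 1.67], [-3.05, -0], [-3.03, 3.03]. Speed limits (rad/s): [2.39, 2.39, 3.01, 3.14, 3.14, 3.14].

### API

Orientations are given as [roll, pitch, yaw] about the fixed x, y, z axes, in that order (R = Rz(yaw) Ry(pitch) Rx(roll)).
In Python, from station import arm gives the robot as it stands.
- The arm moves only by the shell command python3 -m crank 'ROWS' [OPENING] [FORCE]. ROWS is JSON, a list that holds one entry, the list of rows, each a list of 4 numbers: the shift along the tool's x, y, z in units of 25 mm (1.0 is 25 mm), then the turn about the tool's z in units of 5 degrees (1.0 is 5 degrees). A call has 1 to 12 rows; each row is the pose to reach, as a shift and turn from the pose commanded when the call began, along the tool's axes at that moment; what a row does not reach only later rows make up. A row lasts 1/8 s, in which the tool goes at most 62.5 mm and 10.7 degrees, less where a joint would pass 70% of its speed; a pose out of reach is approached as far as the arm can. A call with a gripper value outside its range is refused whole. OPENING is the closure, from 0 (fully open) to 1 (shut), set as the call begins (- or left out, the last holds). The fingers move at their own pace and stop on an object; FORCE is the grip in N (left out, the last holds). Time passes only in rows, so rows that repeat a pose let the fingers close. It gives the time, the measured TCP pose, the force, the opening and the grip force at its end, in the units of the state.
- arm.get_state(): the state, without advancing time (a new reading comes with each control period).
- arm.grab_frame(name): name is "scene" or "top"; returns (picture, depth): 400x640x3 uint8, red, green, blue; 400x640 float32, m along the optical axis (not along the pixel's ray), 0 where there is no reading.
- arm.get_calibration(name): a dict with "mtx" (3x3 intrinsics, pixels), "k1" (the pictures are not rectified: a ray, as slopes to the right and down, at radius r is drawn at 1 + k1 r^2 times it, then the intrinsics apply), "R" (3x3) and "t" (3): a world point X has camera coordinates R X + t. Camera axes: x right, y down, z forward; pixel columns grow to the right and rows downward; lengths in m; the calibration is good to about 2 mm. A picture is of the moment at which its call begins. get_calibration takes no time and is no camera call.
- arm.job_done(): hands the job in; it is judged then, once.
Trained networks look in the newest picture that a camera, given by its name, has taken for a name from the list of things; names that differ only in an ending like _2 or _b are one class to them, and where a whole thing is asked for, a point or a joint stands for the part that bears it (a point fixed in the world has none). Each returns a list of dicts, best first, with "score" (0 to 1); they miss things now and then, are a little off and sometimes report something else, mostly with a low value. They report only what shows in the picture. A call takes as long as a camera call. They do not tell look-alikes from the thing itself.
- arm.recognise(thing, camera): "extent" ([left, top, width, height] in pixels, round what is visible of it).
- arm.trace(thing, camera): "mask" (400x640 bool, what is visible of it) and "extent" ([left, top, width, height] in pixels, round what is visible of it).
The state is a dict: "t": time; "q": joint angles; "qd": joint speeds; "joint_efforts": joint torques, N m; "eef_pos": TCP position; "ee_rot": TCP orientation; "force": force on the tool from outside, world axes, zero at the start; "moment": the same for the moment, N m; "width": finger opening in m; "gripper_force": force on a finger pad.
Only numpy, scipy, OpenCV 4.12 (cv2) and the standard library are available. Lean on these libraries where they do the work, as an engineer would, in place of code of your own. Each camera call takes 0.05 s, during which the arm holds its last target. There are 200 camera calls.

## Working session

There is one attempt and no reset: what is moved stays moved. The work goes in short steps, Python scripts to look and compute and a shell command to move; the robot and the scene stay as the last step left them, time stands still between calls to the robot, and variables do not carry over. Pictures are saved under pics/ and viewed, at most 10 in all, crops included, and the job is handed in when it is done.

```bash
mkdir -p pics; ls
cat > h.py <<'E'
import numpy as np, cv2
from station import arm
def cal(n):
    c=arm.get_calibration(n); return np.array(c["mtx"]),c["k1"],np.array(c["R"]),np.array(c["t"])
def pix2world(n,uv,z=None,depth=None):
    K,k1,R,t=cal(n); uv=np.atleast_2d(np.float64(uv))
    p=cv2.undistortPoints(uv[:,None],K,np.array([k1,0,0,0.]))[:,0]
    d=np.c_[p,np.ones(len(p))]; C=-R.T@t; w=d@R
    s=depth if depth is not None else (z-C[2])/w[:,2]
    return C+w*np.reshape(s,(-1,1))
def world2pix(n,X):
    K,k1,R,t=cal(n)
    return cv2.projectPoints(np.float64(np.atleast_2d(X)),cv2.Rodrigues(R)[0],t,K,np.array([k1,0,0,0.]))[0][:,0]
E
python3 - <<'E'
from h import *
for n in("top","scene"):
    p,d=arm.grab_frame(n); cv2.imwrite(f"pics/{n}0.png",p[:,:,::-1]); np.savez(f"{n}0.npz",p=p,d=d)
for th in ("mould","bench_stop","wedge"):
    for r in arm.trace(th,"top"):
        m=r["mask"]; v,u=np.nonzero(m); print(th,round(r["score"],2),r["extent"],cv2.minAreaRect(np.c_[u,v].astype(np.float32)))
s=arm.get_state(); print(s); print(arm.hold_point_z, arm.get_calibration("top"))
E
```

```text
pics
mould 0.93 [311.5, 156.9, 48.2, 42.3] ((333.92999267578125, 179.00997924804688), (41.01219177246094, 42.28498458862305), 81.8698959350586)
bench_stop 0.84 [296.3, 137.9, 67.5, 10.6] ((328.45855712890625, 142.61431884765625), (65.13243865966797, 12.226751327514648), 1.4688007831573486)
bench_stop 0.66 [179.8, 203.4, 44.0, 14.3] ((201.49021911621094, 209.8291015625), (8.215170860290527, 45.269012451171875), 86.72950744628906)
wedge 0.85 [406.3, 182.5, 17.6, 41.4] ((415.1643981933594, 203.2456817626953), (10.523411750793457, 40.80421447753906), 16.927513122558594)
{'t': 0.25, 'q': array([-8.86910714e-01,  3.59007717e-01,  1.15163828e-02, -1.31987634e-04,
       -1.22410308e+00, -2.88080326e-01]), 'qd': array([ 0.00038392, -0.00085664,  0.00155415,  0.0001169 ,  0.001123  ,
       -0.00060603]), 'joint_efforts': array([ 5.19108453e-04, -5.82079983e+01,  2.92844170e+01,  6.98987916e+00,
        8.52443132e-03, -1.47913388e-04]), 'eef_pos': array([ 0.26011669, -0.6226174 ,  0.22610645]), 'ee_rot': array([ 3.14079219e+00, -1.07762178e-04, -2.74583222e+00]), 'force': array([-1.05454195, -0.96875433, -0.18554077]), 'moment': array([-0.0230807 , -0.03251158, -0.02036353]), 'gripper_force': 0.0, 'width': 0.08790127350711244}
0.0188 {'mtx': array([[388.50007505,   0.        , 317.70551015],
       [  0.        , 388.50007505, 200.47758055],
       [  0.        ,   0.        ,   1.        ]]), 'k1': -0.008131724291130307, 'R': array([[ 0.00593594, -0.99996104,  0.00653384],
       [-0.99374244, -0.00662757, -0.11149902],
       [ 0.11153798, -0.0058311 , -0.99374306]]), 't': array([0.07210387, 0.52733958, 1.08429713])}
```

Run:
```python
from h import *
p=np.load("top0.npz")["p"]; c=p[100:270,150:480]
cv2.imwrite("pics/top_crop.png",cv2.resize(c,None,fx=2.4,fy=2.4,interpolation=cv2.INTER_CUBIC)[:,:792,::-1])
```

```text
(no output)
```

View pics/scene0.png

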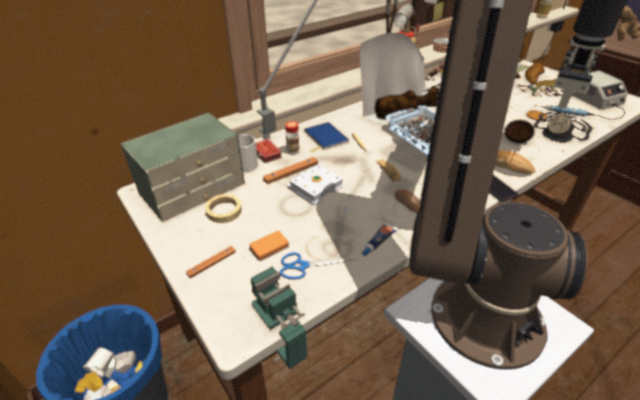

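View pics/top_crop.png

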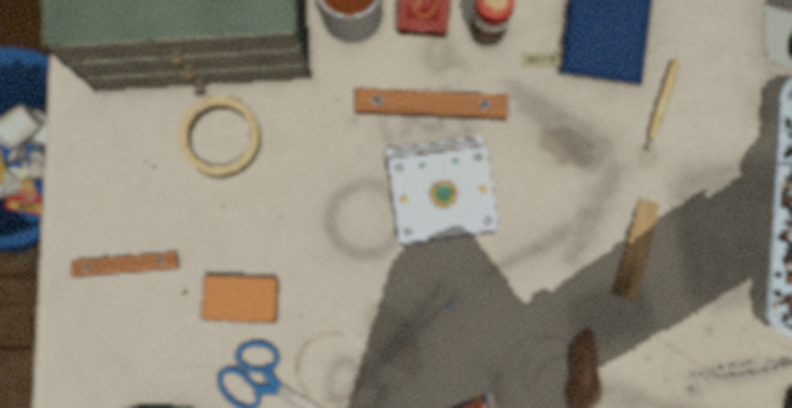

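Top view, with crop px = 2.4·(u−150, v−100). Stop candidates are the long batten at (328,143) and the shorter look-alike at (201,210); I choose the larger, (328,143). The mould is at (334,179), hinge side up (rear, +x), and a little yawed against the stop. The wedge is at (415,203). The glass cutter (425,143) and the brown glass drop (393,253) resemble it, but neither has the wedge's plain tan slab shape.

Run:
```python
from h import *
f=np.load("top0.npz"); d=f["d"]
vv,uu=np.mgrid[:400,:640]
def cloud(m):
    v,u=np.nonzero(m&(d>0)); return pix2world("top",np.c_[u,v],depth=d[v,u])
arm.grab_frame("top")
ms={}
for th in("mould","bench_stop","wedge","slump_dark","glass_cutter","tape_1","the_sanding_pad"):
    for r in arm.trace(th,"top")[:2]:
        m=r["mask"]; X=cloud(m); ztop=np.percentile(X[:,2],90); v,u=np.nonzero(m)
        h={"mould":.037,"bench_stop":.018,"wedge":.02,"slump_dark":.02,"glass_cutter":.01,"tape_1":.025,"the_sanding_pad":.021}[th]
        c=max(cv2.findContours(m.astype(np.uint8),0,1)[0],key=len)[:,0]
        W=pix2world("top",np.c_[u,v],z=h)[:,:2].astype(np.float32)
        (cx,cy),sz,a=cv2.minAreaRect(W)
        print(th,round(r["score"],2),"c",np.round([cx,cy],4),"sz",np.round(sz,4),"a",round(a,1),"z90",round(ztop,4),"depth bias med z",np.round(np.percentile(X[:,2],[10,50]),4))
        if th=="wedge" and r["score"]>.5:
            c0,cc=W.mean(0),np.linalg.svd(W-W.mean(0),full_matrices=False)[2][0]; cc*=np.sign(cc[0]); s=(X[:,:2]-c0)@cc
            print("axis",np.degrees(np.arctan2(cc[1],cc[0])),[(b,round(float(np.median(X[(abs(s-b)<.008),2])),4)) for b in np.arange(-.055,.06,.0137)])
        if th=="mould": print(np.round(cv2.boxPoints(((cx,cy),sz,a)),4).tolist())
```

```text
mould 0.84 c [0.5891 0.03  ] sz [0.1208 0.1247] a 8.0 z90 0.0391 depth bias med z [0.0173 0.0358]
[[0.5206000208854675, 0.08330000191926956], [0.5379999876022339, -0.04019999876618385], [0.6575999855995178, -0.023399999365210533], [0.6402000188827515, 0.10010000318288803]]
bench_stop 0.79 c [0.6988 0.0433] sz [0.1891 0.0347] a 88.9 z90 0.0196 depth bias med z [0.0103 0.0165]
bench_stop 0.72 c [0.4989 0.4118] sz [0.0214 0.1276] a 5.2 z90 0.0142 depth bias med z [0.0083 0.0115]
wedge 0.6 c [ 0.5203 -0.2066] sz [0.0311 0.1216] a 72.1 z90 0.0257 depth bias med z [0.006  0.0202]
axis -16.122269 [(np.float64(-0.055), 0.0229), (np.float64(-0.0413), 0.0232), (np.float64(-0.027600000000000006), 0.0235), (np.float64(-0.01390000000000001), 0.0235), (np.float64(-0.00020000000000001267), 0.0229), (np.float64(0.013499999999999977), 0.0193), (np.float64(0.02719999999999998), 0.0145), (np.float64(0.040899999999999985), 0.0108), (np.float64(0.054599999999999975), 0.0069)]
wedge 0.45 c [0.4574 0.2707] sz [0.0545 0.0896] a 0.4 z90 0.0228 depth bias med z [0.017  0.0201]
slump_dark 0.65 c [ 0.3732 -0.1388] sz [0.0428 0.1022] a 89.0 z90 0.0368 depth bias med z [0.0128 0.028 ]
glass_cutter 0.45 c [ 0.7125 -0.246 ] sz [0.0132 0.0972] a 70.7 z90 0.0137 depth bias med z [0.0074 0.0112]
tape_1 0.75 c [0.655  0.2995] sz [0.098  0.0993] a 0.4 z90 0.0259 depth bias med z [0.0047 0.0226]
the_sanding_pad 0.9 c [0.4573 0.2705] sz [0.0544 0.0896] a 0.4 z90 0.0228 depth bias med z [0.017 0.02 ]
```

```bash
cat > go.py <<'E'
import sys; from h import *
from scipy.spatial.transform import Rotation as Ro
def shift(p,yaw):
    s=arm.get_state(); R=Ro.from_euler("xyz",s["ee_rot"]).as_matrix()
    d=R.T@(np.array(p)-s["eef_pos"])/.025
    dy=(np.degrees(s["ee_rot"][2])-yaw+180)%360-180
    return np.round(np.r_[d,dy/5],2).tolist()
if __name__=="__main__":
    a=list(map(float,sys.argv[1:])); print(shift(a[:3],a[3]), np.round(arm.get_state()["q"],2))
E
python3 go.py 0.48 0.03 0.227 178.9; python3 go.py 0.48 0.03 0.05 178.9
```

```text
[-18.18, 20.71, -0.02, 4.76] [-0.89  0.36  0.01 -0.   -1.22 -0.29]
[-18.18, 20.71, 7.06, 4.76] [-0.89  0.36  0.01 -0.   -1.22 -0.29]
```

```bash
python3 -m crank '[[[-1.5,1.7,0,0.5],[-3,3.5,0,1.5],[-5,5.7,0,2.5],[-6.5,7.4,0,3.5],[-8,9.1,0,4.76],[-9.5,10.8,0,4.76],[-11,12.5,0,4.76],[-12.6,14.4,0,4.76],[-14.2,16.2,0,4.76],[-15.8,18,0.5,4.76],[-17.3,19.7,1.5,4.76],[-18.2,20.7,3,4.76]]]' 0.25 30; python3 go.py 0.48 0.03 0.010 178.9
```

```text
t: 2.15
eef_pos: [0.4821, 0.033, 0.1521]
ee_rot: [3.14, 0.004, 3.124]
force: [1.9, -0.0, -0.5]
width: 0.0657
gripper_force: 0.0
[0.1, -0.13, 5.68, 0.02] [ 0.48  0.1  -0.51  0.   -0.95 -2.07]
```

```bash
python3 -m crank '[[[0,-0.1,2,0],[0,-0.1,4,0],[0,-0.1,5.3,0],[0,-0.1,5.65,0],[0,-0.1,5.65,0]]]'
python3 - <<'E'
from h import *
p,d=arm.grab_frame("top"); np.savez("top1.npz",p=p,d=d)
cv2.imwrite("pics/top1.png",cv2.resize(p[110:250,250:450],None,fx=3.9,fy=3.9,interpolation=cv2.INTER_CUBIC)[:,:,::-1])
E
```

```text
t: 2.78
eef_pos: [0.4808, 0.0277, 0.0106]
ee_rot: [-3.141, -0.0, 3.122]
force: [0.5, 0.1, 0.1]
width: 0.0659
gripper_force: 0.0
```

View pics/top1.png

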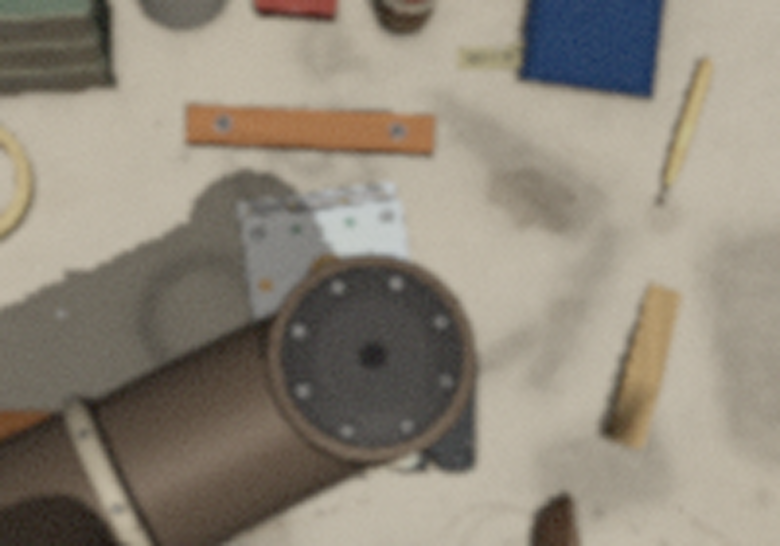

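The crop shows the mould's rear edge (hinges at (240–408, 190)), square gap to the stop at (185–435, 155), and the wedge at right, tip (665,290) and heel (625,440). The fingers are clear in front of the mould; pushing now.

```bash
python3 -m crank '[[[-0.4,0,0,0],[-0.7,0,0,0],[-0.9,0,0,0],[-1.1,0,0,0],[-1.3,0,0,0],[-1.5,0,0,0],[-1.7,0,0,0],[-1.9,0,0,0],[-2.1,0,0,0],[-2.3,0,0,0],[-2.5,0,0,0],[-2.6,0,0,0]]]'; python3 -m crank '[[[-0.1,0,0,0],[-0.15,0,0,0],[-0.2,0,0,0],[-0.2,0,0,0]]]'
```

```text
t: 4.32
eef_pos: [0.5433, 0.0262, 0.0097]
ee_rot: [-3.141, -0.004, 3.122]
force: [-8.4, 4.3, 4.8]
width: 0.0656
gripper_force: 4.4
t: 4.82
eef_pos: [0.5481, 0.0261, 0.0097]
ee_rot: [-3.141, -0.004, 3.122]
force: [-8.0, 4.4, 4.3]
width: 0.0657
gripper_force: 4.0
```

```bash
python3 -m crank '[[[-0.1,0,0,0],[-0.2,0,0,0],[-0.2,0,0,0]]]'; python3 -m crank '[[[-0.1,0,0,0],[-0.15,0,0,0],[-0.15,0,0,0]]]' ;  python3 - <<'E'
from h import *
p,d=arm.grab_frame("top"); np.savez("top2.npz",p=p,d=d)
cv2.imwrite("pics/top2.png",cv2.resize(p[120:220,270:400],None,fx=5,fy=5,interpolation=cv2.INTER_CUBIC)[:,:,::-1])
E
```

```text
t: 5.2
eef_pos: [0.5517, 0.0252, 0.0096]
ee_rot: [-3.14, -0.007, 3.121]
force: [-11.7, 3.0, 8.9]
width: 0.0659
gripper_force: 5.7
t: 5.58
eef_pos: [0.5549, 0.0249, 0.0096]
ee_rot: [-3.14, -0.008, 3.121]
force: [-12.8, 1.2, 9.2]
width: 0.0656
gripper_force: 6.4
```

View pics/top2.png

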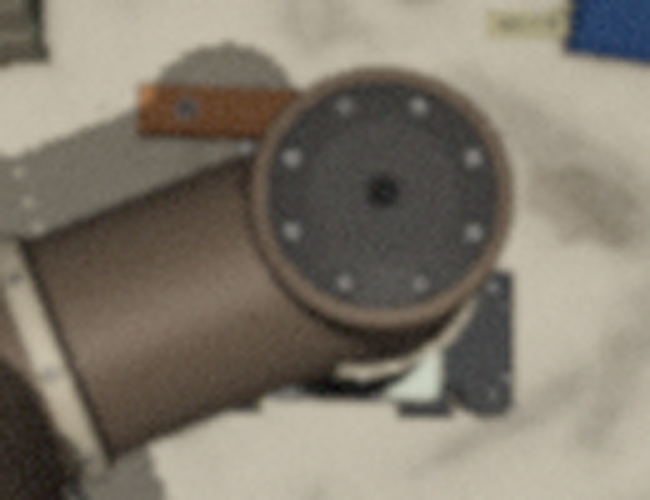

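The arm hides most of the mould; its rear-left corner at about (247,150) is still a few mm from the stop edge (137). Pushing on until the force climbs.

```bash
for i in 1; do python3 -m crank '[[[-0.1,0,0,0],[-0.1,0,0,0]]]'; done; python3 -m crank '[[[-0.1,0,0,0],[-0.1,0,0,0]]]'
```

```text
t: 5.88
eef_pos: [0.5552, 0.0246, 0.0092]
ee_rot: [-3.139, -0.011, 3.12]
force: [-19.7, 3.5, 14.4]
width: 0.0656
gripper_force: 9.8
t: 6.12
eef_pos: [0.5552, 0.0244, 0.0089]
ee_rot: [-3.138, -0.015, 3.12]
force: [-27.9, 7.9, 21.5]
width: 0.0658
gripper_force: 14.1
```

```bash
python3 -m crank '[[[-0.1,0,0,0],[-0.1,0,0,0]]]'
```

```text
t: 6.38
eef_pos: [0.5553, 0.0242, 0.0087]
ee_rot: [-3.138, -0.019, 3.12]
force: [-36.4, 11.2, 27.3]
width: 0.066
gripper_force: 18.3
```

```bash
python3 -m crank '[[[0,0,0,0],[0.4,0,0,0],[1.5,0,0,0],[3,0,-1,0],[3,0,-4,0],[3,-2,-6,0],[3,-4.5,-6,0],[3,-7,-6,0],[3,-9.3,-6,0]]]' 0
python3 - <<'E'
from h import *
p,d=arm.grab_frame("top"); np.savez("top3.npz",p=p,d=d)
cv2.imwrite("pics/top3.png",cv2.resize(p[120:270,280:460],None,fx=4,fy=4,interpolation=cv2.INTER_CUBIC)[:,:,::-1])
for th,h in (("mould",.037),("bench_stop",.018),("wedge",.0255)):
    for r in arm.trace(th,"top")[:1]:
        v,u=np.nonzero(r["mask"]); W=pix2world("top",np.c_[u,v],z=h)[:,:2].astype(np.float32)
        b=cv2.minAreaRect(W); print(th,round(r["score"],2),b,np.round(cv2.boxPoints(b),4).tolist())
E
```

```text
t: 7.5
eef_pos: [0.4878, -0.1999, 0.1613]
ee_rot: [-3.141, 0.002, 3.123]
force: [1.8, -0.3, 0.4]
width: 0.0877
gripper_force: 0.0
mould 0.81 ((0.6206150054931641, 0.017432887107133865), (0.11677861213684082, 0.11550474166870117), 0.3351946473121643) [[0.5619000196456909, 0.07479999959468842], [0.5626000165939331, -0.040699999779462814], [0.6793000102043152, -0.03999999910593033], [0.6786999702453613, 0.0754999965429306]]
bench_stop 0.73 ((0.49884307384490967, 0.41024935245513916), (0.021367840468883514, 0.1245097666978836), 4.813201904296875) [[0.4830000102519989, 0.4713999927043915], [0.4934000074863434, 0.3472999930381775], [0.5146999955177307, 0.3490999937057495], [0.5042999982833862, 0.4731999933719635]]
```

View pics/top3.png

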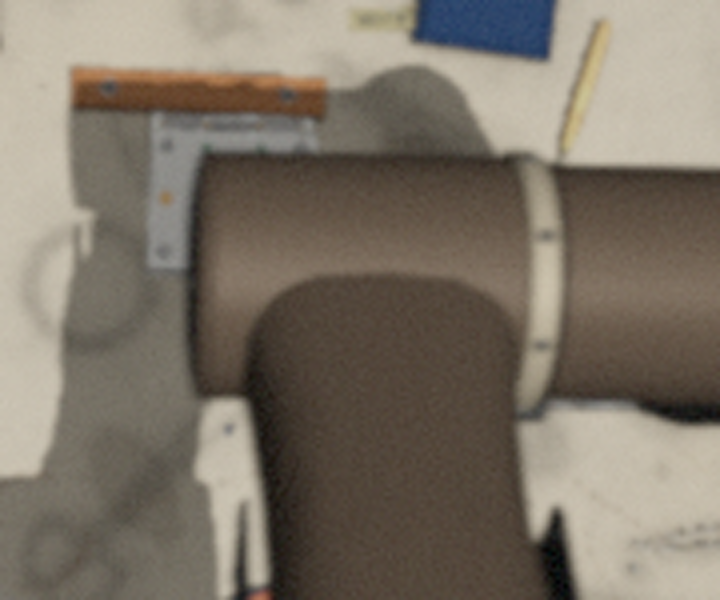

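The mould's rear edge (148–318, ~115) lies tight and parallel along the stop's near edge (~109). Now to the wedge heel.

```bash
python3 go.py 0.484 -0.196 0.004 163
```

```text
[0.13, 0.13, 6.25, 3.14] [-0.02  0.17 -0.41  0.   -0.99 -1.58]
```

```bash
python3 -m crank '[[[0.1,0.1,1,1],[0.1,0.1,2.5,2],[0.1,0.1,4,3.14],[0.1,0.1,5.2,3.14],[0.1,0.1,5.9,3.14],[0.1,0.1,6.25,3.14],[0.1,0.1,6.25,3.14]]]'; python3 -m crank '[[[0,0,0,0],[0,0,0,0],[0,0,0,0],[0,0,0,0],[0,0,0,0],[0,0,0,0],[0,0,0,0],[0,0,0,0]]]' 1 40
```

```text
t: 8.57
eef_pos: [0.485, -0.1947, 0.0039]
ee_rot: [-3.141, -0.001, 2.849]
force: [0.1, -0.1, 0.3]
width: 0.0874
gripper_force: 0.0
t: 9.57
eef_pos: [0.4848, -0.1955, 0.004]
ee_rot: [-3.142, -0.0, 2.848]
force: [-0.6, -0.0, 0.5]
width: 0.026
gripper_force: 39.5
```

```bash
python3 go.py 0.445 0.02 0.034 179
```

```text
[4.02, 7.79, -1.2, -3.16] [-0.01  0.37 -0.58  0.   -0.62 -1.86]
```

```bash
python3 -m crank '[[[0,0,-1,0],[0,0,-2.4,0],[0.3,1,-2.4,-0.5],[1,2.5,-2.4,-1.2],[2,4.5,-2.4,-2],[3,6.2,-2.4,-2.7],[4,7.6,-2.4,-3.16],[4,7.8,-2.4,-3.16],[4,7.8,-1.2,-3.16],[4,7.8,-0.4,-3.16],[4,7.8,-0.4,-3.16]]]'
python3 - <<'E'
from h import *
for n,(a,b,c,e) in (("top",(120,250,260,420)),("scene",(140,260,240,400))):
    p,d=arm.grab_frame(n); np.savez(n+"4.npz",p=p,d=d)
    cv2.imwrite(f"pics/{n}4.png",cv2.resize(p[a:b,c:e],None,fx=4.5,fy=4.5,interpolation=cv2.INTER_CUBIC)[:,:,::-1])
    for th in("mould","wedge"):
        print(n,th,[(round(r["score"],2),r["extent"]) for r in arm.trace(th,n)[:2]])
E
```

```text
t: 10.95
eef_pos: [0.4446, 0.0192, 0.0129]
ee_rot: [-3.14, -0.003, 3.123]
force: [0.1, 0.1, -0.1]
width: 0.0258
gripper_force: 39.5
top mould [(0.84, [318.4, 147.0, 41.3, 42.4]), (0.68, [385.0, 238.8, 18.1, 36.0])]
top wedge []
scene mould [(0.56, [287.6, 159.5, 48.2, 39.4])]
scene wedge [(0.58, [346.6, 201.1, 7.4, 11.9])]
```

View pics/top4.png

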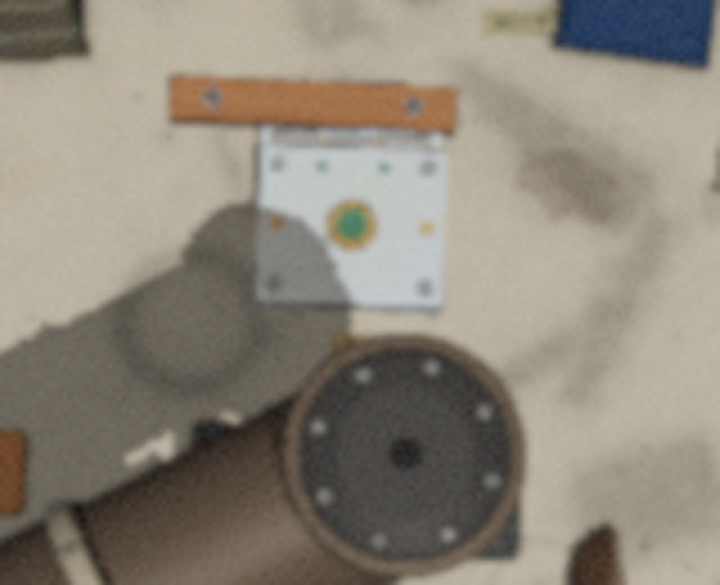

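View pics/scene4.png

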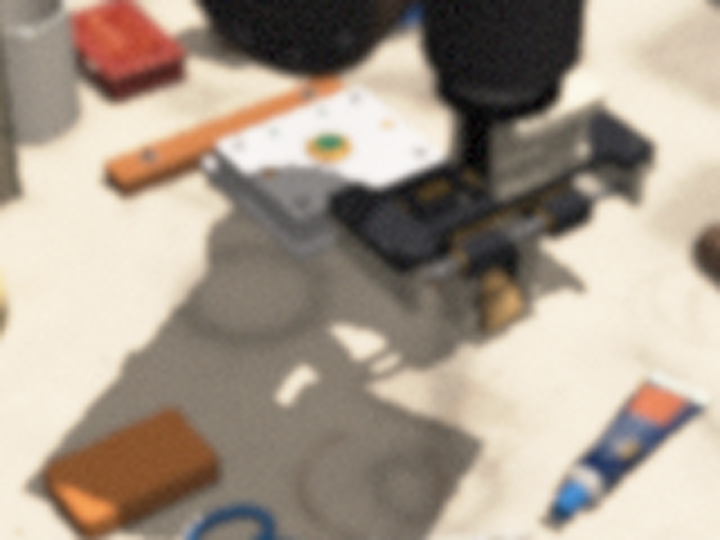

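Top crop: mould square against the stop (front edge from (258,302) to (440,308), bush at (350,223)); the wedge tip peeps out at about (335–360, 338). The scene crop shows the wedge held at (500,300), level. Converting these to check alignment.

Run:
```python
from h import *
def P(xy,z): return np.round(pix2world("top",[260+xy[0]/4.5-.4,120+xy[1]/4.5-.4],z=z)[0],4)
print("tip left corner",P((334,337),.012))
for n,xy,z in(("FL top",(258,300),.037),("FR top",(441,305),.037),("bush",(351,223),.042),("RL",(258,125),.037),("RR",(445,130),.037),("stopnearL",(170,120),.018),("stopnearR",(457,130),.018)): print(n,P(xy,z))
p=np.load("top4.npz")["p"]
print(p[190:200,326:346,2])
print("expected tip L corner px", world2pix("top",[[.5446,.0192+.013,.012],[.5446,.0192-.013,.012]]))
```

```text
tip left corner [0.5467 0.0284 0.012 ]
FL top [0.5669 0.0779 0.037 ]
FR top [ 0.5645 -0.0384  0.037 ]
bush [0.616  0.0191 0.042 ]
RL [0.6805 0.0786 0.037 ]
RR [ 0.6781 -0.0416  0.037 ]
stopnearL [0.6882 0.1361 0.018 ]
stopnearR [ 0.6829 -0.0516  0.018 ]
[[ 85  88  91  92  91  95  94  91  91  89  94 110 140 162 162 164 162 164
  160 161]
 [ 90  91  89  90  90  90  94  92  89  92  95 105 138 155 162 162 165 166
  166 164]
 [ 89  92  91  93  93  91  94  91  92  88  94 112 138 155 165 163 163 163
  160 164]
 [ 93  91  86  89  92  92  88  90  87  86  88 107 134 148 152 153 153 154
  154 153]
 [ 93  92  89  94  93  92  91  86  75  77  74  82 106 114 116 125 128 124
  121 115]
 [ 92  91  84  91  91  97  91  83  74  69  59  63  67  77  83  86  87  85
   87  80]
 [ 90  92  90  90  92  89  89  78  66  57  62  52  57  67  70  69  69  74
   71  71]
 [ 91  90  92  91  90  88  87  79  62  58  59  59  64  68  73  69  76  74
   64  61]
 [ 88  87  95  90  93  94  85  69  58  58  63  68  75  76  64  63  63  64
   57  51]
 [ 86  93  90  91  92  86  78  63  62  62  73  69  74  68  60  53  51  54
   56  58]]
expected tip L corner px [[332.52488998 195.19537836]
 [341.4366466  195.25526327]]
```

```bash
python3 -m crank '[[[0,0.05,0.2,0],[0,0.05,0.37,0],[0,0.05,0.37,0]]]';  python3 -m crank '[[[-0.3,0,0,0],[-0.6,0,0,0],[-0.8,0,0,0],[-1,0,0,0],[-1.2,0,0,0],[-1.4,0,0,0],[-1.5,0,0,0],[-1.6,0,0,0],[-1.6,0,0,0]]]'
```

```text
t: 11.62
eef_pos: [0.4453, 0.0212, 0.0044]
ee_rot: [-3.141, -0.001, 3.124]
force: [-0.4, 0.5, -1.1]
width: 0.0261
gripper_force: 39.5
t: 12.75
eef_pos: [0.4857, 0.0207, 0.0048]
ee_rot: [3.142, -0.0, 3.124]
force: [-0.8, 0.5, -1.4]
width: 0.0259
gripper_force: 39.5
```

```bash
python3 -m crank '[[[-0.1,0,0.04,0],[-0.2,0,0.04,0],[-0.3,0,0.04,0],[-0.3,0,0.04,0]]]';  python3 -m crank '[[[-0.1,0,0,0],[-0.2,0,0,0],[-0.2,0,0,0]]]'; python3 -m crank '[[[-0.1,0,0,0],[-0.2,0,0,0],[-0.2,0,0,0]]]'
```

```text
t: 13.25
eef_pos: [0.4907, 0.0199, 0.0039]
ee_rot: [-3.14, -0.004, 3.123]
force: [-10.9, 3.4, 13.0]
width: 0.0259
gripper_force: 39.5
t: 13.62
eef_pos: [0.492, 0.0189, 0.0038]
ee_rot: [-3.139, -0.01, 3.122]
force: [-23.6, 5.9, 28.7]
width: 0.0254
gripper_force: 40.0
t: 14.0
eef_pos: [0.4949, 0.0178, 0.0035]
ee_rot: [-3.137, -0.013, 3.122]
force: [-28.4, 3.7, 33.8]
width: 0.0262
gripper_force: 40.0
```

```bash
python3 -m crank '[[[0,0.05,-0.03,0],[0,0.05,-0.06,0],[0,0.05,-0.06,0]]]'
python3 - <<'E'
from h import *
f=np.load("top4.npz"); 
for n in("top",):
    p,d=arm.grab_frame(n); np.savez(n+"5.npz",p=p,d=d)
    d0=f["d"]; dd=(d0-d)
    # cover height change near front strip vs rear, left/right
    for x in(.575,.60,.64,.67):
        q=[]
        for y in(.07,.06,-.02,-.03):
            u,v=world2pix(n,[x,y,.037])[0].round().astype(int); w=dd[v-2:v+3,u-2:u+3]; q.append(round(float(np.median(w))*1000,1))
        print(x,q)
E
```

```text
t: 14.38
eef_pos: [0.5001, 0.0205, 0.0041]
ee_rot: [-3.14, -0.005, 3.123]
force: [-4.9, -0.6, -5.1]
width: 0.0254
gripper_force: 40.0
0.575 [376.2, 409.5, 413.9, 413.7]
0.6 [2.2, 1.3, 415.2, 415.1]
0.64 [0.1, 1.9, 1.7, 0.5]
0.67 [0.0, 0.8, -0.7, -0.8]
```

```bash
python3 -m crank '[[[-0.08,0,0,0],[-0.16,0,0,0],[-0.24,0,0,0],[-0.24,0,0,0],[-0.24,0,0,0]]]'
python3 - <<'E'
from h import *
p,d=arm.grab_frame("scene"); np.savez("scene6.npz",p=p,d=d)
cv2.imwrite("pics/scene6.png",cv2.resize(p[145:225,280:380],None,fx=7,fy=7,interpolation=cv2.INTER_CUBIC)[:,:,::-1])
d0=np.load("scene4.npz")["d"]; K,k1,R,t=cal("scene"); C=-R.T@t; print("cam",C)
p,dt=arm.grab_frame("top"); np.savez("top6.npz",p=p,d=dt)
for n,dn in(("scene",d),("top",dt)):
    d0=np.load(n+"4.npz")["d"]
    for x in(.57,.58,.60,.62,.64,.66,.675):
        q=[]
        for y in(.07,.06,.05,.035,.02,0,-.02,-.03):
            u,v=world2pix(n,[x,y,.037])[0].round().astype(int); q.append(round(float(np.median((d0-dn)[v-1:v+2,u-1:u+2]))*1000,1))
        print(n,x,q)
E
```

```text
t: 15.05
eef_pos: [0.5092, 0.0215, 0.0053]
ee_rot: [3.142, 0.0, 3.124]
force: [-5.1, -0.2, -4.9]
width: 0.0261
gripper_force: 40.0
cam [-0.21853278  0.61103738  0.78309601]
scene 0.57 [116.2, 127.1, -17.3, -14.9, 100.7, 97.5, 129.7, 138.2]
scene 0.58 [118.8, 127.4, 124.8, 126.5, 94.2, 97.8, 127.9, 141.9]
scene 0.6 [115.1, 128.4, 128.3, 128.3, 111.7, 114.4, 132.7, 136.8]
scene 0.62 [111.4, 129.0, 131.0, 127.5, 8.6, 16.1, 9.0, 141.5]
scene 0.64 [3.8, 4.1, 2.3, 6.4, 3.5, 7.0, 2.0, 2.7]
scene 0.66 [4.3, 2.1, 2.6, 5.5, 3.2, 3.0, -0.7, 3.5]
scene 0.675 [1.2, 1.3, 1.4, 0.1, -0.1, -0.4, 3.1, -2.5]
top 0.57 [388.7, 410.5, 413.3, 414.2, 415.7, 416.4, 415.8, 414.1]
top 0.58 [384.5, 412.5, 414.9, 416.1, 416.3, 414.5, 415.1, 416.3]
top 0.6 [5.2, 367.7, 414.2, 413.8, 414.1, 417.5, 415.7, 416.9]
top 0.62 [4.9, 4.5, 4.6, 411.8, 408.5, 418.8, 415.6, 415.4]
top 0.64 [2.2, 4.7, 2.8, 0.8, 3.6, 413.8, 415.2, 413.6]
top 0.66 [-0.6, 3.0, 0.8, -1.1, 0.5, 0.8, 3.6, 3.2]
top 0.675 [-0.1, 0.0, 1.8, 2.6, 0.8, 1.6, 2.0, 1.1]
```

View pics/scene6.png

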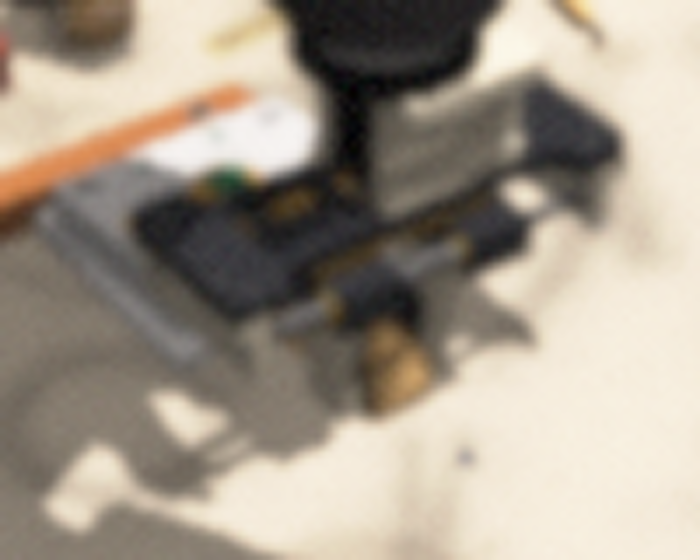

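```bash
cat > ang.py <<'E'
from h import *
from scipy.spatial import ConvexHull
def ang(n,f):
    # plane tilt of cover-top points (camera cloud), and change from the shut state in *4
    K,k1,R,t=cal(n); out={}
    gx,gy=np.meshgrid(np.arange(.570,.668,.002),np.arange(-.035,.074,.002)); G=np.c_[gx.ravel(),gy.ravel(),np.full(gx.size,.037)]
    uv=np.unique(world2pix(n,G).round().astype(int),axis=0)
    r=[]
    for g in(n+"4.npz",f):
        d=np.load(g)["d"]; X=pix2world(n,uv.astype(float),depth=d[uv[:,1],uv[:,0]])
        ok=(abs(X[:,2]-.040)<.011)&(np.hypot(X[:,0]-.62,X[:,1]-.019)>.018); r.append((X,ok))
    ok=r[0][1]&r[1][1]; X=r[1][0][ok]; 
    dz=X[:,2]-r[0][0][ok][:,2]
    s=.676-X[:,0]; 
    for _ in range(4):
        a=(s*dz).sum()/(s*s).sum(); e=dz-a*s; k=abs(e)<2.5*1.48*np.median(abs(e)); s,dz=s[k],dz[k]
    print(n,"n",len(s),"angle",round(a,4),"+-",round(np.std(dz-a*s)/np.sqrt((s*s).sum()),4),"offset fit",np.polyfit(s,dz,1).round(4))
import sys
for n in("top","scene"): ang(n,f"{n}{sys.argv[1]}.npz")
E
python3 ang.py 6
```

```text
top n 452 angle 0.0705 +- 0.0036 offset fit [0.0649 0.0002]
scene n 241 angle 0.0711 +- 0.0042 offset fit [ 0.0735 -0.0001]
```

Both cameras give about 0.070 rad (7.8 mm open), more than wanted because the wedge rides about 1.3 mm high. I'll ease it back and down.

```bash
python3 -m crank '[[[0.08,0,0.02,0],[0.16,0,0.04,0],[0.16,0,0.04,0],[0.16,0,0.04,0]]]'
python3 - <<'E'
from h import *
for n in("top","scene"):
    p,d=arm.grab_frame(n); np.savez(n+"7.npz",p=p,d=d)
E
python3 ang.py 7
```

```text
t: 15.65
eef_pos: [0.5058, 0.022, 0.0046]
ee_rot: [3.141, 0.001, 3.124]
force: [1.0, 0.3, -4.5]
width: 0.0263
gripper_force: 40.0
top n 512 angle 0.0493 +- 0.0031 offset fit [0.0413 0.0003]
scene n 263 angle 0.0542 +- 0.0033 offset fit [0.05   0.0002]
```

```bash
python3 -m crank '[[[0,0,0.02,0],[-0.04,-0.03,0.03,0],[-0.04,-0.03,0.03,0],[-0.04,-0.03,0.03,0],[-0.04,-0.03,0.03,0]]]'
python3 - <<'E'
from h import *
for n in("top","scene"):
    p,d=arm.grab_frame(n); np.savez(n+"8.npz",p=p,d=d)
p=np.load("top8.npz")["p"]
cv2.imwrite("pics/top8.png",cv2.resize(p[125:215,280:400],None,fx=6,fy=6,interpolation=cv2.INTER_CUBIC)[:,:,::-1])
E
python3 ang.py 8
```

```text
t: 16.38
eef_pos: [0.5055, 0.0209, 0.0036]
ee_rot: [3.142, -0.001, 3.124]
force: [-3.1, 4.4, 1.0]
width: 0.0259
gripper_force: 40.0
top n 514 angle 0.0385 +- 0.0034 offset fit [0.0354 0.0001]
scene n 273 angle 0.045 +- 0.0036 offset fit [0.0449 0.    ]
```

View pics/top8.png

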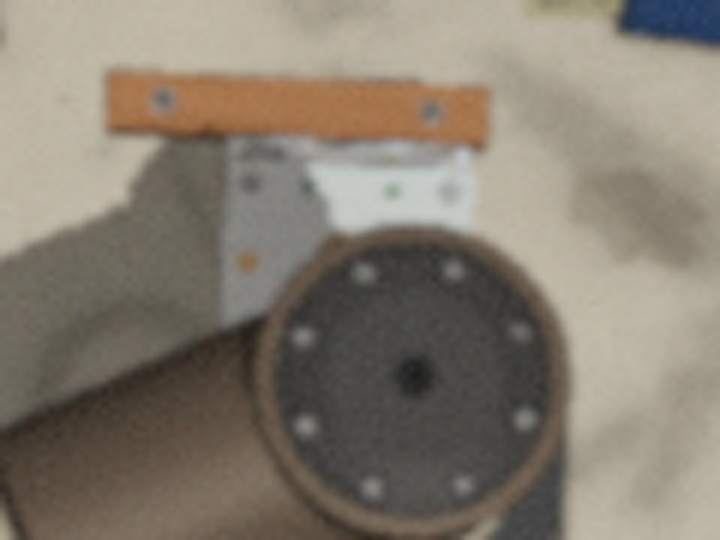

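The mould's rear edge (225–470, ~140) is tight against the stop. The cover is at about 0.042 rad (4.6 mm), and the wedge is on the bench and held. Handing in.

```bash
python3 -c "
from station import arm
print(arm.job_done())"
```

```text
the job is handed in; nothing more can be done
None
```

The job is handed in (no verdict came back): the mould sits square against the larger bench stop, and the wedge is still gripped in the slot with the cover about 4.6 mm open by camera, after a brief overshoot to about 7.8 mm (limit 10 mm).

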